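Put the sharpening stones back in their labelled trays

ROBOT

A 6-joint arm with a two-finger parallel gripper is mounted at the origin on the work surface. World frame = base frame: x ahead of the robot, y to its left, z up, the work surface at z = 0. Lengths are in mm, angles in degrees, forces in N, time in s.
With the tool pointing down it reaches from about 300 to 850 mm from the base axis. Payload 4.2 kg.
Tool frame: the origin (TCP) lies midway between the tips of the shut fingers; the grasp point (between the pads) lies env.hold_point_z behind it (env.hold_point_z is the distance from the TCP to the grasp point, in mm); z points along the fingers, y is the line along which they close (so a half turn about z gives the same grasp; the last joint's range is limited). The gripper opens to 91 mm and grips with 3 to 60 N. Pads are 32 mm wide; open, the fingers measure 118 mm over their backs; the gripper's body (76 mm by 178 mm) begins 60 mm behind the grasp point.
Start: joints at [-64.458, 18.312, 89.639, -0, 72.044, -1.146], TCP at [258.26, -513.756, 213.976] pointing down, gripper open.
Joint ranges: [-177.97, 177.97], [-48.28, 115.42], [12.27, 149.76], [-77.06, 257.06], [2.81, 150.46], [-146.56, 146.56]. Speed limits (degrees/s): [147.25, 147.25, 180, 180, 180, 180].

INTERFACE

Orientations are given as [roll, pitch, yaw] about the fixed x, y, z axes, in that order (R = Rz(yaw) Ry(pitch) Rx(roll)).
In Python, from workcell import env, viewer, spotter gives the robot as it stands.
- The arm moves only by the tool apply_moves, never from a script. Its arguments are lists of equal length, an entry for each row: "delta_pos": the shift along the world's x, y, z normalised to -1 to 1, where 1 is 120 mm, a list of three; "rot": the turn, a rotation vector about the world's x, y, z normalised to -1 to 1, where 1 is 1.5 rad, a list of three; "hand": the opening, from 0 (shut) to 1 (fully open). A call has 1 to 10 rows; each row is the pose to reach, as a shift and turn from the pose commanded when the call began; what a row does not reach only later rows make up. A row lasts 1/12 s, in which the tool goes at most 41.7 mm and 7.16 degrees, less where a joint would pass 70% of its speed; a pose out of reach is approached as far as the arm can. A call with a number of a shift or a turn outside -1 to 1 is refused whole. A call with a gripper value outside its range is refused whole. The fingers move at their own pace and stop on an object; "newtons" is the grip in N (left out, the last holds). Time passes only in rows, so rows that repeat a pose let the fingers close. It gives the time, the measured TCP pose, the force, the opening and the grip force at its end, in the units of the state.
- env.state(): the state, without advancing time (a new reading comes with each control period).
- viewer.grab_frame(name): name is "scene" or "top" or "wrist"; returns a dict with "pixels" (384x512x3 uint8, red, green, blue), "camera_matrix" (3x3 intrinsics, pixels), "k1" (the pictures are not rectified: a ray, as slopes to the right and down, at radius r is drawn at 1 + k1 r^2 times it, then the intrinsics apply), "R" (3x3) and "t" (3): a world point X has camera coordinates R X + t; the wrist camera has in their place "mount" (4x4, takes a point from camera to tool coordinates, whose origin is the TCP and whose axes are the flange's). Camera axes: x right, y down, z forward; pixel columns grow to the right and rows downward; lengths in mm; the calibration is good to about 2 mm. A picture is of the moment at which its call begins: read the wrist's pose just before it. There is no depth.
- env.job_done(): hands the job in; it is judged then, once.
Trained networks look in a picture, given as the dict that the camera call returned (one of the last four; its "shot" number tells which), for a name from the list of things; names that differ only in an ending like _2 or _b are one class to them, and where a whole thing is asked for, a point or a joint stands for the part that bears it (a point fixed in the world has none). Each returns a list of dicts, best first, with "score" (0 to 1); they miss things now and then, are a little off and sometimes report something else, mostly with a low value. They report only what shows in the picture. A call takes as long as a camera call.
- spotter.trace(picture, query): "mask" (384x512 bool, what is visible of it) and "box" ([centre column, centre row, width, height] in pixels, round what is visible of it).
- spotter.landmark_of(picture, query): "position" ([column, row] in pixels: a listed point, or the origin of a listed thing).
The state is a dict: "time_s": time; "qpos": joint angles; "qvel": joint speeds; "effort": joint torques, N m; "ee_pos": TCP position; "ee_rot": TCP orientation; "force": force on the tool from outside, world axes, zero at the start; "torque": the same for the moment, N m; "gripper_width": finger opening in mm; "gripper_force": force on a finger pad.
Only numpy, scipy, OpenCV 4.12 (cv2) and the standard library are available. Lean on these libraries where they do the work, as an engineer would, in place of code of your own. Each camera call takes 0.05 s, during which the arm holds its last target. There are 200 camera calls.

TASK

Put the two sharpening stones lying on the green mat away in the stone station: the long bench stone in the tray whose label card shows one broad bar, the round stone in the tray whose card shows a disc. Each must stand flat on the tray's floor, the same way up as it is now, the bench stone lengthwise in its tray; set them down, do not drop them, for they chip.

Things in the scene. Friction and masses are not known exactly. Their poses are not given: they have to be found in the camera images.
- bench_stone_mid (a point): Bench stone: a dark grey whetstone on a brown wooden base, one rigid block 120 (x) by 48 (y) by 40 (z) mm, about 0.4 kg, lying flat on the mat. Point: the block's centre, 20 mm above its underside; x along its length, z up. (A pale plain wooden offcut of about the same size lies farther out; it is not a stone.)
- round_stone_mid (a point): Round stone: an upright grey whetstone cylinder with a brown wooden top, 56 mm in diameter, 40 mm high in all, straight sided, about 0.2 kg. Point: its centre, 20 mm above its underside; z up.
- tray_long_floor (a point): Open wooden tray, 150 (x) by 106 (y) mm inside, walls 5 mm thick, rim 9 mm above the inner floor. Fixed, level. Point: centre of the inner floor, 15 mm above the bench; x along its long side, towards the label card lying flat at its far end, z up. Card: one broad dark bar, 80 by 32 mm. One of three like trays side by side, 130 mm apart, in any order; the third holds two stick stones.
- tray_round_floor (a point): Open wooden tray, 150 (x) by 106 (y) mm inside, walls 5 mm thick, rim 9 mm above the inner floor. Fixed, level. Point: centre of the inner floor, 15 mm above the bench; x along its long side, towards the label card lying flat at its far end, z up. Card: one dark disc, 37 mm across.

How it is judged (in metres and radians):
At the end, for the whole second after the job is handed in: Both stones at rest, upright and flat (3 degrees, 3 mm in height) on the floors of their own trays: the bench stone's centre within 20 mm lengthwise and 35 mm crosswise of the tray's, turned under 15 degrees; the round stone's within 52 and 31 mm (x of bench_stone_mid in the frame of tray_long_floor between -0.02 and 0.02 m and y of bench_stone_mid in the frame of tray_long_floor between -0.035 and 0.035 m and z of bench_stone_mid in the frame of tray_long_floor between 0.015 and 0.023 m and angle between each of bench_stone_mid, round_stone_mid's own z axis and vertical below 0.06 rad and linear speed of each of bench_stone, round_stone below 0.02 m/s and angle between the x axis of bench_stone_mid and the x axis of tray_long_floor, either way round below 0.26 rad and x of round_stone_mid in the frame of tray_round_floor between -0.052 and 0.052 m and y of round_stone_mid in the frame of tray_round_floor between -0.031 and 0.031 m and z of round_stone_mid in the frame of tray_round_floor between 0.015 and 0.023 m); the robot touches nothing.
It fails at once if the bench stone is dropped (falls freely faster than 0.7 m/s, some 25 mm) (linear speed of bench_stone above 0.7 m/s and contact force between the fingers and bench_stone below 0.05 N).
It fails at once if the round stone is dropped (falls freely faster than 0.7 m/s, some 25 mm) (linear speed of round_stone above 0.7 m/s and contact force between the fingers and round_stone below 0.05 N).
It also fails if it takes over 58 s, if anything falls off the work surface, if the arm or the gripper's body presses on something with over 40 N, if the wrist force passes 120 N, or if a joint passes its speed limit or range.

## Working session

There is one attempt and no reset: what is moved stays moved. The work goes in short steps, Python scripts to look and compute and a tool call to move; the robot and the scene stay as the last step left them, time stands still between calls to the robot, and variables do not carry over. Pictures are saved under pics/ and viewed, at most 10 in all, crops included, and the job is handed in when it is done.

Besides the shell and the picture viewer there is one more tool, called after "Call:" as a command line: name --argument value ..., lists and objects as JSON in quotes. apply_moves: Moves the arm, as the interface text tells. Its arguments: {"type":"object","properties":{"delta_pos":{"type":"array"},"rot":{"type":"array"},"hand":{"type":"array"},"newtons":{"type":"number"}},"required":["delta_pos","rot","hand"]}

```bash
mkdir -p pics; cat > h.py <<'E'
import numpy as np, cv2
from workcell import env, viewer, spotter
from scipy.spatial.transform import Rotation as Ro
def cam(p, s=None):
    if 'mount' in p:
        M=np.array(p['mount']); R=Ro.from_euler('xyz',s['ee_rot'],degrees=True).as_matrix()
        Rc=R@M[:3,:3]; c=R@M[:3,3]+np.array(s['ee_pos'])
        return Rc,c
    R=np.array(p['R']); return R.T,-R.T@np.array(p['t'])
def ray(p,uv,z,s=None):
    K=np.array(p['camera_matrix']); uv=np.atleast_2d(uv).astype(float)
    d=(uv-K[:2,2])/[K[0,0],K[1,1]]; x=d.copy()
    for _ in range(20): x=d/(1+p['k1']*(x**2).sum(1,keepdims=True))
    Rc,c=cam(p,s); v=np.c_[x,np.ones(len(x))]@Rc.T
    return c+v*((z-c[2])/v[:,2])[:,None]
def save(p,n,scale=1.5): cv2.imwrite('pics/'+n,cv2.resize(p['pixels'][:,:,::-1],None,fx=scale,fy=scale))
E
python3 - <<'E'
from h import *
np.set_printoptions(precision=1,suppress=True)
print(env.state(),env.hold_point_z)
ims=[]
for n in ['top','scene']:
    p=viewer.grab_frame(n); ims.append(p['pixels']); print(n,cam(p)[1])
    for q,z in [('bench_stone_mid',20),('round_stone_mid',20),('tray_long_floor',15),('tray_round_floor',15)]:
        for r in spotter.landmark_of(p,q)[:2]: print(q,r['score'],r['position'],ray(p,r['position'],z))
    for q in ['bench_stone_mid','round_stone_mid']:
        for r in spotter.trace(p,q)[:2]:
            m=r['mask'].astype(np.uint8); c=max(cv2.findContours(m,0,2)[0],key=cv2.contourArea)
            g=ray(p,c[:,0],40)[:,:2].astype(np.float32); print(q,r['score'],r['box'],cv2.minAreaRect(g))
    save(p,n+'0.png')
E
```

```text
{'time_s': 0.0, 'qpos': array([-64.5,  18.4,  89.7,  -0. ,  72. ,  -1.1]), 'qvel': array([-0. ,  0.1,  0.1, -0.1,  0.1, -0. ]), 'effort': array([ -0. , -41.2, -23.2,   0.1,   0. ,  -0. ]), 'ee_pos': array([ 258. , -513.3,  213.1]), 'ee_rot': array([-179.9,   -0. ,   26.7]), 'force': array([-0.2,  0.3, -0.3]), 'torque': array([ 0., -0.,  0.]), 'gripper_force': 0.0, 'gripper_width': 91.22206443794543} 18.8
top [ 430.8  -50.7 1331.4]
bench_stone_mid 0.65 [339.2, 189.5] [[ 543.8 -239.7   20. ]]
round_stone_mid 0.9 [403.2, 199.2] [[ 522.1 -406.6   20. ]]
tray_long_floor 0.68 [129.4, 178.1] [[562. 319.  15.]]
tray_round_floor 0.76 [179.1, 175.9] [[570.9 186.4  15. ]]
bench_stone_mid 0.75 [337.6, 186.7, 34.1, 43.8] ((545.7042846679688, -232.6691131591797), (50.81843948364258, 124.96080017089844), 61.16439437866211)
round_stone_mid 0.88 [403.7, 200.2, 23.2, 19.3] ((518.4407958984375, -396.8711853027344), (53.54673385620117, 52.1555290222168), 89.99440002441406)
scene [1141.5 -351.9  697. ]
bench_stone_mid 0.68 [187.8, 231.2] [[ 542.7 -235.4   20. ]]
round_stone_mid 0.65 [121.2, 247.5] [[ 518. -400.   20.]]
tray_long_floor 0.61 [364.0, 175.8] [[574.  314.9  15. ]]
tray_round_floor 0.76 [331.5, 186.1] [[566.5 197.9  15. ]]
bench_stone_mid 0.69 [188.6, 234.8, 28.8, 42.7] ((565.0904541015625, -237.07142639160156), (55.32420349121094, 145.39837646484375), 61.53266906738281)
round_stone_mid 0.7 [122.5, 251.7, 24.9, 27.9] ((538.7138671875, -400.01983642578125), (85.24398040771484, 52.1417236328125), 8.13542652130127)
```

View pics/top0.png

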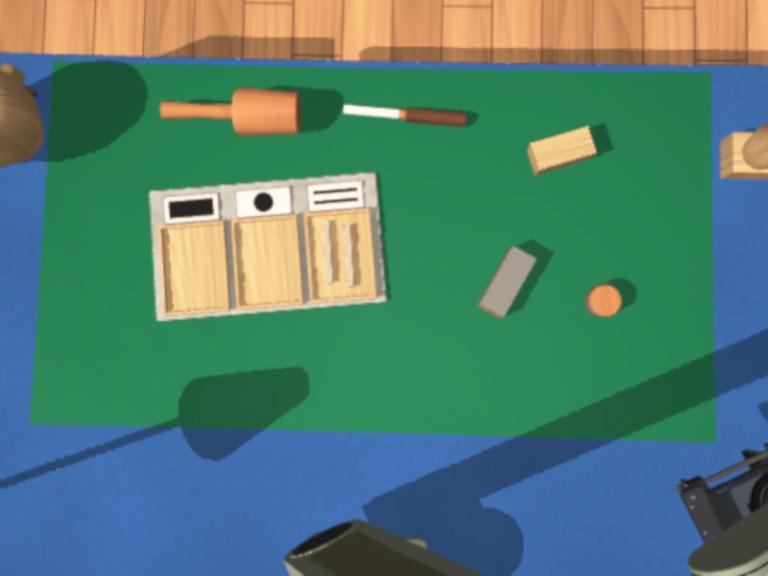

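View pics/scene0.png

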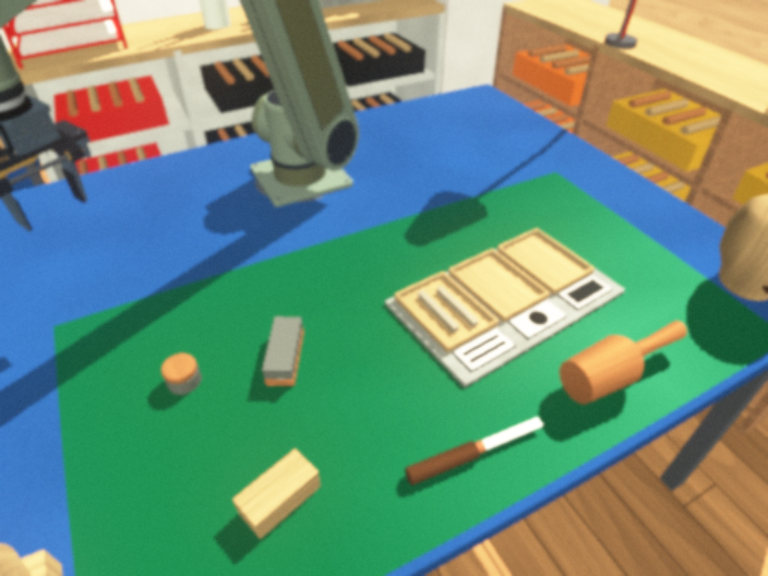

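The top view shows the bar card over the left tray, about (195,268) in the 1.5x picture. The disc card is over the middle tray, about (268,262), and the sticks are in the right one. The bench stone is at (508,282) with its long axis about -29°, and the round stone is at (603,300). The spotter's positions agree with the picture, so I'll move above the bench stone.

Call:
apply_moves --delta_pos '[[0.16, 0.154, 0], [0.32, 0.308, 0], [0.48, 0.462, 0], [0.64, 0.616, 0], [0.8, 0.77, 0]]' --rot '[[0, 0, -0.043], [0, 0, -0.086], [0, 0, -0.13], [0, 0, -0.173], [0, 0, -0.216]]' --hand '[1, 1, 1, 1, 1]'

```text
time_s: 1.12
ee_pos: [355.0, -420.5, 214.1]
ee_rot: [180.0, -0.0, 7.9]
force: [0.5, 0.8, -0.2]
gripper_width: 91.3
gripper_force: 0.0
```

Call:
apply_moves --delta_pos '[[0.16, 0.154, 0], [0.32, 0.308, 0], [0.48, 0.462, 0], [0.64, 0.616, 0], [0.8, 0.77, 0]]' --rot '[[0, 0, -0.043], [0, 0, -0.086], [0, 0, -0.13], [0, 0, -0.173], [0, 0, -0.216]]' --hand '[1, 1, 1, 1, 1]'

```text
time_s: 1.53
ee_pos: [451.1, -327.9, 214.1]
ee_rot: [180.0, -0.0, -10.6]
force: [0.1, -0.1, -0.3]
gripper_width: 91.4
gripper_force: 0.0
```

Call:
apply_moves --delta_pos '[[0.16, 0.154, 0], [0.32, 0.308, 0], [0.48, 0.462, 0], [0.64, 0.616, 0], [0.8, 0.77, 0], [0.8, 0.77, 0], [0.8, 0.77, 0]]' --rot '[[0, 0, -0.043], [0, 0, -0.086], [0, 0, -0.13], [0, 0, -0.173], [0, 0, -0.216], [0, 0, -0.216], [0, 0, -0.216]]' --hand '[1, 1, 1, 1, 1, 1, 1]'

```text
time_s: 2.12
ee_pos: [546.8, -235.7, 213.7]
ee_rot: [180.0, 0.0, -28.8]
force: [-0.7, 0.2, -0.5]
gripper_width: 91.2
gripper_force: 0.0
```

```bash
cat > look.py <<'E'
from h import *
import sys
np.set_printoptions(precision=1,suppress=True)
s=env.state(); print(s['time_s'],s['ee_pos'],s['ee_rot'],s['force'],s['gripper_width'],s['gripper_force'])
p=viewer.grab_frame('wrist')
for a in sys.argv[2:]:
    q,z=a.split(':'); z=float(z)
    for r in spotter.landmark_of(p,q)[:2]: print(q,r['score'],r['position'],ray(p,r['position'],z,s))
    if 'stone' in q:
      for r in spotter.trace(p,q)[:1]:
        m=r['mask'].astype(np.uint8); c=max(cv2.findContours(m,0,2)[0],key=cv2.contourArea)
        print('top rect',r['score'],r['box'],cv2.minAreaRect(ray(p,c[:,0],z+20,s)[:,:2].astype(np.float32)))
print('cam',cam(p,s)[1])
save(p,sys.argv[1])
E
python3 look.py w1.png bench_stone_mid:20 round_stone_mid:20
```

```text
2.1167 [ 546.8 -235.7  213.7] [180.    0.  -28.8] [-0.7  0.2 -0.5] 91.2172500549477 0.0
bench_stone_mid 0.61 [257.6, 174.8] [[ 542.8 -230.8   20. ]]
top rect 0.71 [257.6, 169.6, 42.3, 100.1] ((549.0368041992188, -235.5556182861328), (47.81304168701172, 122.11830139160156), 61.320438385009766)
round_stone_mid 0.76 [390.5, 122.0] [[ 522.6 -404.7   20. ]]
top rect 0.9 [390.3, 124.0, 57.0, 50.4] ((525.7263793945312, -395.5555419921875), (65.07682800292969, 52.20783615112305), 61.538047790527344)
cam [ 616.5 -273.9  383.4]
```

View pics/w1.png

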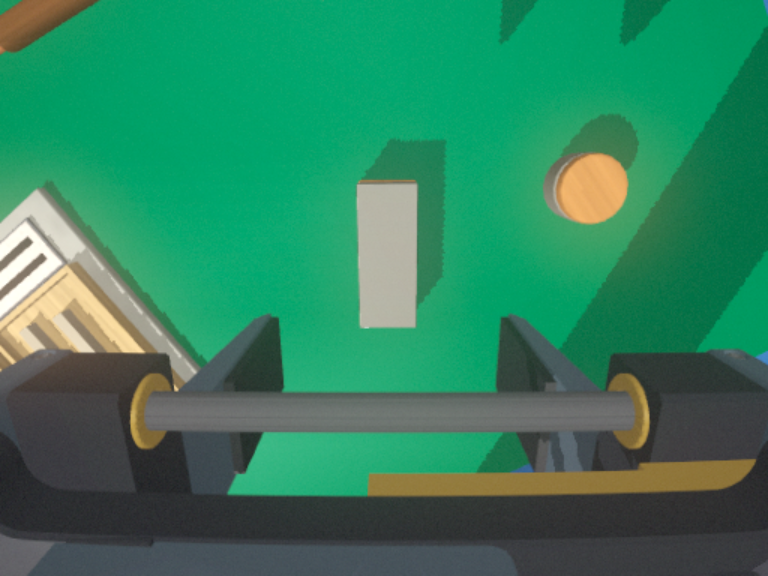

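The wrist view shows the bench stone's top face centred at about (387,255), midway between the fingers and aligned with them. The round stone is at (592,187). I'll descend and grip.

Call:
apply_moves --delta_pos '[[0, 0, -0.2], [0.01, 0, -0.4], [0.01, 0, -0.6], [0.01, 0, -0.8], [0.01, 0, -1]]' --rot '[[0, 0, 0], [0, 0, 0], [0, 0, 0], [0, 0, 0], [0, 0, 0]]' --hand '[1, 1, 1, 1, 1]'

```text
time_s: 2.78
ee_pos: [546.9, -237.4, 93.2]
ee_rot: [180.0, -0.0, -29.1]
force: [-0.2, -0.0, -0.2]
gripper_width: 90.8
gripper_force: 0.0
```

Call:
apply_moves --delta_pos '[[0, 0, -0.2], [0, 0, -0.4], [0, 0, -0.55], [0, 0, -0.65], [0, 0, -0.71], [0, 0, -0.71]]' --rot '[[0, 0, 0], [0, 0, 0], [0, 0, 0], [0, 0, 0], [0, 0, 0], [0, 0, 0]]' --hand '[1, 1, 1, 1, 1, 1]'

```text
time_s: 3.28
ee_pos: [546.1, -236.8, 7.4]
ee_rot: [180.0, 0.2, -29.1]
force: [-0.2, -0.2, -0.2]
gripper_width: 91.1
gripper_force: 0.0
```

Call:
apply_moves --delta_pos '[[0, 0, 0], [0, 0, 0], [0, 0, 0], [0, 0, 0], [0, 0, 0], [0, 0, 0], [0, 0, 0], [0, 0, 0]]' --rot '[[0, 0, 0], [0, 0, 0], [0, 0, 0], [0, 0, 0], [0, 0, 0], [0, 0, 0], [0, 0, 0], [0, 0, 0]]' --hand '[0.4, 0.4, 0.4, 0.4, 0.4, 0.4, 0.4, 0.4]' --newtons 35

```text
time_s: 3.95
ee_pos: [548.0, -236.3, 9.2]
ee_rot: [-180.0, -0.0, -29.0]
force: [0.2, 1.5, 1.2]
gripper_width: 48.3
gripper_force: 35.0
```

Call:
apply_moves --delta_pos '[[0, 0, 0.05], [0, 0, 0.2], [0, 0, 0.4], [0, 0, 0.6], [0, 0, 0.8], [0, 0, 0.95], [0, 0, 1], [0, 0, 1]]' --rot '[[0, 0, 0], [0, 0, 0], [0, 0, 0], [0, 0, 0], [0, 0, 0], [0, 0, 0], [0, 0, 0], [0, 0, 0]]' --hand '[0.4, 0.4, 0.4, 0.4, 0.4, 0.4, 0.4, 0.4]'

```text
time_s: 4.62
ee_pos: [547.9, -237.0, 130.0]
ee_rot: [180.0, -0.1, -29.0]
force: [0.6, 0.2, -4.2]
gripper_width: 47.7
gripper_force: 35.0
```

Call:
apply_moves --delta_pos '[[0, 0.1, 0], [0, 0.25, 0], [0, 0.45, 0], [0, 0.65, 0], [0, 0.85, 0], [0, 1, 0.05]]' --rot '[[0, 0, 0.02], [0, 0, 0.04], [0, 0, 0.06], [0, 0, 0.08], [0, 0, 0.1], [0, 0, 0.12]]' --hand '[0.4, 0.4, 0.4, 0.4, 0.4, 0.4]'

```text
time_s: 5.12
ee_pos: [544.7, -113.5, 131.4]
ee_rot: [180.0, 0.5, -18.5]
force: [-0.7, 0.4, -4.5]
gripper_width: 47.8
gripper_force: 35.0
```

Call:
apply_moves --delta_pos '[[0, 0.2, 0.1], [0, 0.4, 0.2], [0, 0.6, 0.3], [0, 0.8, 0.4], [0, 0.95, 0.45], [0, 1, 0.45]]' --rot '[[0, 0, 0.025], [0, 0, 0.05], [0, 0, 0.075], [0, 0, 0.1], [0, 0, 0.12], [0, 0, 0.13]]' --hand '[0.4, 0.4, 0.4, 0.4, 0.4, 0.4]'

```text
time_s: 5.62
ee_pos: [546.8, 6.6, 188.3]
ee_rot: [-179.9, 0.1, -7.2]
force: [0.7, -0.0, -5.2]
gripper_width: 47.8
gripper_force: 35.0
```

Call:
apply_moves --delta_pos '[[0, 0.15, 0], [0, 0.35, 0], [0, 0.55, 0], [0, 0.75, 0], [0, 0.9, 0], [0, 1, 0], [0, 1, 0], [0, 1, 0], [0, 1, 0]]' --rot '[[0, 0, 0.025], [0, 0, 0.05], [0, 0, 0.075], [0, 0, 0.1], [0, 0, 0.12], [0, 0, 0.134], [0, 0, 0.134], [0, 0, 0.134], [0, 0, 0.134]]' --hand '[0.4, 0.4, 0.4, 0.4, 0.4, 0.4, 0.4, 0.4, 0.4]'

```text
time_s: 6.37
ee_pos: [547.0, 122.5, 188.0]
ee_rot: [179.9, 0.1, 4.0]
force: [-0.3, -1.0, -4.1]
gripper_width: 48.2
gripper_force: 35.0
```

```bash
python3 look.py w2.png tray_long_floor:15 tray_round_floor:15 bench_stone_mid:160
```

```text
6.3667 [547.  122.5 188. ] [179.9   0.1   4. ] [-0.3 -1.  -4.1] 48.174424382194985 34.99874174594879
tray_round_floor 0.61 [207.0, 146.7] [[575.2 185.4  15. ]]
bench_stone_mid 0.93 [259.1, 242.8] [[528.6 121.4 160. ]]
bench_stone_mid 0.27 [204.7, 148.9] [[595.3 162.6 160. ]]
top rect 0.61 [260.8, 226.5, 97.6, 176.4] ((566.0885620117188, 123.80415344238281), (82.52141571044922, 59.747928619384766), 3.9438281059265137)
cam [626.5 127.9 357.5]
```

View pics/w2.png

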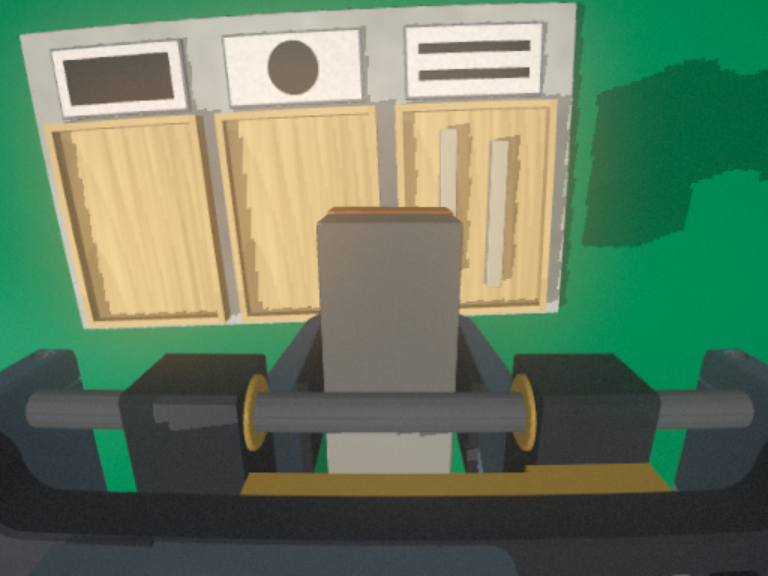

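The wrist view shows the stone held straight. The bar tray's rim corners are about (45,126), (201,116), (229,323) and (84,328), and the disc tray's top rim runs (216,114) to (377,105). I'll turn these into positions.

```bash
python3 - <<'E'
from h import *
np.set_printoptions(precision=1,suppress=True)
s=env.state(); p=viewer.grab_frame('wrist')
a=ray(p,np.array([[45,126],[201,116],[229,323],[84,328]])/1.5,24,s); print(a,a.mean(0))
b=ray(p,np.array([[216,114],[377,105],[396,103],[557,99],[548,311],[245,323]])/1.5,24,s); print(b)
print(ray(p,np.array([[119,78],[293,68]])/1.5,15,s))
E
```

```text
[[635.1 384.2  24. ]
 [647.4 265.3  24. ]
 [489.1 249.3  24. ]
 [475.6 372.7  24. ]] [561.8 317.9  24. ]
[[649.3 254.3  24. ]
 [662.3 139.1  24. ]
 [664.6 125.7  24. ]
 [676.   11.5  24. ]
 [517.1  -7.9  24. ]
 [490.1 236.2  24. ]]
[[671.7 329.7  15. ]
 [684.6 201.2  15. ]]
```

Call:
apply_moves --delta_pos '[[0.01, 0.15, 0], [0.02, 0.35, 0], [0.03, 0.55, 0], [0.045, 0.7, 0], [0.062, 0.81, 0]]' --rot '[[0, 0, 0.005], [0, 0, 0.01], [0, 0, 0.015], [0, 0, 0.017], [0, 0, 0.017]]' --hand '[0.4, 0.4, 0.4, 0.4, 0.4]'

```text
time_s: 7.08
ee_pos: [554.9, 222.0, 188.8]
ee_rot: [-180.0, -0.0, 5.5]
force: [-0.1, -0.2, -3.7]
gripper_width: 47.7
gripper_force: 35.0
```

Call:
apply_moves --delta_pos '[[0.01, 0.15, 0], [0.02, 0.35, 0], [0.03, 0.55, 0], [0.045, 0.7, 0], [0.062, 0.81, 0], [0.062, 0.82, 0], [0.062, 0.82, 0], [0.062, 0.82, 0]]' --rot '[[0, 0, 0], [0, 0, 0], [0, 0, 0], [0, 0, 0], [0, 0, 0], [0, 0, 0], [0, 0, 0], [0, 0, 0]]' --hand '[0.4, 0.4, 0.4, 0.4, 0.4, 0.4, 0.4, 0.4]'

```text
time_s: 7.75
ee_pos: [562.3, 317.9, 188.6]
ee_rot: [179.9, 0.0, 5.4]
force: [0.3, -0.1, -4.0]
gripper_width: 48.0
gripper_force: 35.0
```

Call:
apply_moves --delta_pos '[[0, 0, -0.1], [0, 0, -0.25], [0, 0, -0.4], [0, 0, -0.6], [0, 0, -0.75], [0, 0, -0.9], [0, 0, -1], [0, 0, -1], [0, 0, -1]]' --rot '[[0, 0, 0], [0, 0, 0], [0, 0, 0], [0, 0, 0], [0, 0, 0], [0, 0, 0], [0, 0, 0], [0, 0, 0], [0, 0, 0]]' --hand '[0.4, 0.4, 0.4, 0.4, 0.4, 0.4, 0.4, 0.4, 0.4]'

```text
time_s: 8.5
ee_pos: [562.4, 318.2, 68.7]
ee_rot: [180.0, 0.0, 5.4]
force: [-0.3, -0.1, -4.6]
gripper_width: 48.0
gripper_force: 35.0
```

```bash
python3 look.py w3.png tray_long_floor:15 bench_stone_mid:80; python3 - <<'E'
from h import *
p=viewer.grab_frame('top'); c=p['pixels'][80:260,60:300]
cv2.imwrite('pics/t1.png',cv2.resize(c[:,:,::-1],None,fx=3,fy=3))
for q,z in [('bench_stone_mid',80),('tray_round_floor',15)]:
    for r in spotter.landmark_of(p,q)[:2]: print(q,r['score'],r['position'],ray(p,r['position'],z))
E
```

```text
8.5 [562.4 318.2  68.7] [180.    0.    5.4] [-0.3 -0.1 -4.6] 47.999861408503044 34.99882757663727
bench_stone_mid 0.69 [257.6, 243.4] [[563.  319.2  80. ]]
top rect 0.79 [261.5, 226.4, 100.0, 177.4] ((594.7091674804688, 321.13775634765625), (65.3297348022461, 47.060604095458984), 5.516085147857666)
cam [641.5 325.5 238.3]
bench_stone_mid 0.72 [120.9, 177.3] [[557.04351225 322.37334736  80.        ]]
tray_round_floor 0.86 [178.4, 172.7] [[579.46094474 188.56549705  15.        ]]
```

View pics/w3.png

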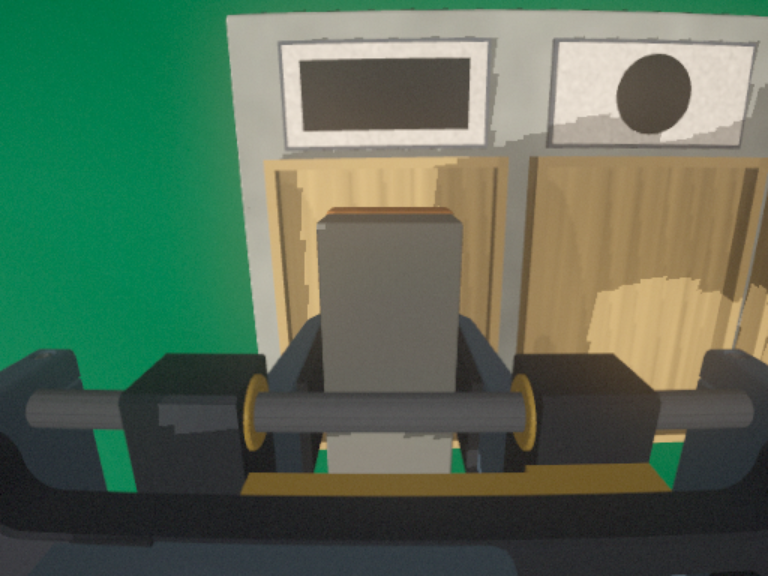

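The wrist view shows the stone parallel with the bar tray. The rim's far edge is at row 158, columns 266 to 507, and its near edge at about row 443. I'll check the centring from those.

```bash
python3 - <<'E'
from h import *
np.set_printoptions(precision=1,suppress=True)
s=env.state(); p=viewer.grab_frame('wrist')
print(ray(p,np.array([[266,159],[507,158],[465,443],[660,441],[530,158]])/1.5,24,s))
R=Ro.from_euler('z',5.4,degrees=True).as_matrix()
print((ray(p,np.array([[266,159],[507,158],[465,443],[660,441]])/1.5,24,s)-s['ee_pos'])@R)
print((ray(p,np.array([[390,217],[390,475],[318,225],[461,225]])/1.5,s['ee_pos'][2]+31,s)-s['ee_pos'])@R)
E
```

```text
[[635.9 384.6  24. ]
 [647.1 271.4  24. ]
 [490.5 268.8  24. ]
 [500.8 155.   24. ]
 [648.3 260.5  24. ]]
[[  79.    58.2  -45.7]
 [  79.5  -55.6  -45.7]
 [ -76.7  -43.4  -45.7]
 [ -77.1 -157.7  -45.7]]
[[ 61.4  -0.4  31. ]
 [-35.4  -0.5  31. ]
 [ 58.8  22.3  31. ]
 [ 58.9 -22.8  31. ]]
```

Call:
apply_moves --delta_pos '[[0, 0, -0.1], [0, 0, -0.2], [0, 0, -0.28], [0, 0, -0.33], [0, 0, -0.345], [0, 0, -0.345], [0, 0, -0.345]]' --rot '[[0, 0, 0], [0, 0, 0], [0, 0, 0], [0, 0, 0], [0, 0, 0], [0, 0, 0], [0, 0, 0]]' --hand '[0.4, 0.4, 0.4, 0.4, 0.4, 0.4, 0.4]'

```text
time_s: 9.48
ee_pos: [562.5, 319.1, 27.3]
ee_rot: [180.0, -0.0, 5.5]
force: [-0.2, 0.1, -3.0]
gripper_width: 47.9
gripper_force: 35.0
```

Call:
apply_moves --delta_pos '[[0, 0, -0.006], [0, 0, -0.012], [0, 0, -0.018], [0, 0, -0.018], [0, 0, -0.018]]' --rot '[[0, 0, 0], [0, 0, 0], [0, 0, 0], [0, 0, 0], [0, 0, 0]]' --hand '[0.4, 0.4, 0.4, 0.4, 0.4]'

```text
time_s: 9.9
ee_pos: [562.4, 319.0, 25.4]
ee_rot: [180.0, -0.0, 5.5]
force: [-0.0, 0.6, -4.0]
gripper_width: 47.8
gripper_force: 35.0
```

Call:
apply_moves --delta_pos '[[0, 0, -0.005], [0, 0, -0.01], [0, 0, -0.01], [0, 0, -0.01]]' --rot '[[0, 0, 0], [0, 0, 0], [0, 0, 0], [0, 0, 0]]' --hand '[0.4, 0.4, 0.4, 0.4]'

```text
time_s: 10.23
ee_pos: [562.4, 319.1, 24.2]
ee_rot: [-180.0, -0.0, 5.5]
force: [-0.7, -0.6, -2.5]
gripper_width: 47.8
gripper_force: 35.0
```

Call:
apply_moves --delta_pos '[[0, 0, -0.004], [0, 0, -0.008], [0, 0, -0.008], [0, 0, -0.008]]' --rot '[[0, 0, 0], [0, 0, 0], [0, 0, 0], [0, 0, 0]]' --hand '[0.4, 0.4, 0.4, 0.4]'

```text
time_s: 10.57
ee_pos: [562.4, 319.1, 24.1]
ee_rot: [-180.0, -0.0, 5.5]
force: [-2.1, -1.0, 5.3]
gripper_width: 48.0
gripper_force: 35.0
```

The force flips to +5 N, so the stone is resting on the tray floor. I'll open a little, rise, check from above, and travel to the round stone while turning the tool 90°.

Call:
apply_moves --delta_pos '[[0, 0, 0], [0, 0, 0], [0, 0, 0], [0, 0, 0], [0, 0, 0]]' --rot '[[0, 0, 0], [0, 0, 0], [0, 0, 0], [0, 0, 0], [0, 0, 0]]' --hand '[0.72, 0.72, 0.72, 0.72, 0.72]'

```text
time_s: 10.98
ee_pos: [562.4, 319.1, 22.9]
ee_rot: [180.0, -0.0, 5.5]
force: [-0.1, -0.5, 0.5]
gripper_width: 65.8
gripper_force: 0.0
```

Call:
apply_moves --delta_pos '[[0, 0, 0.04], [0, 0, 0.12], [0, 0, 0.25], [0, 0, 0.45], [0, 0, 0.7], [0, 0, 0.9], [0, 0, 1]]' --rot '[[0, 0, 0], [0, 0, 0], [0, 0, 0], [0, 0, 0], [0, 0, 0], [0, 0, 0], [0, 0, 0]]' --hand '[0.72, 0.72, 0.72, 0.72, 0.72, 0.8, 1]'

```text
time_s: 11.57
ee_pos: [564.0, 319.9, 148.0]
ee_rot: [-179.8, -0.4, 5.5]
force: [0.9, 0.2, -0.1]
gripper_width: 75.9
gripper_force: 0.0
```

Call:
apply_moves --delta_pos '[[0, -0.2, 0.1], [0, -0.4, 0.2], [0, -0.6, 0.3], [-0.03, -0.8, 0.4], [-0.06, -1, 0.5]]' --rot '[[0, 0, 0.042], [0, 0, 0.084], [0, 0, 0.126], [0, 0, 0.168], [0, 0, 0.21]]' --hand '[1, 1, 1, 1, 1]'

```text
time_s: 11.98
ee_pos: [555.1, 198.0, 204.7]
ee_rot: [180.0, -0.1, 23.7]
force: [0.1, 0.6, 0.2]
gripper_width: 91.2
gripper_force: 0.0
```

Call:
apply_moves --delta_pos '[[0, -0.2, 0], [0, -0.4, 0], [0, -0.6, 0], [-0.03, -0.8, 0], [-0.06, -1, 0]]' --rot '[[0, 0, 0.042], [0, 0, 0.084], [0, 0, 0.126], [0, 0, 0.168], [0, 0, 0.21]]' --hand '[1, 1, 1, 1, 1]'

```text
time_s: 12.4
ee_pos: [547.9, 77.9, 204.2]
ee_rot: [179.9, -0.1, 41.7]
force: [-0.1, -0.4, -0.1]
gripper_width: 91.3
gripper_force: 0.0
```

Call:
apply_moves --delta_pos '[[0, -0.2, 0], [0, -0.4, 0], [0, -0.6, 0], [-0.03, -0.8, 0], [-0.06, -1, 0]]' --rot '[[0, 0, 0.042], [0, 0, 0.084], [0, 0, 0.126], [0, 0, 0.168], [0, 0, 0.21]]' --hand '[1, 1, 1, 1, 1]'

```text
time_s: 12.82
ee_pos: [540.7, -42.1, 204.1]
ee_rot: [179.9, -0.0, 59.8]
force: [0.2, 0.4, 0.5]
gripper_width: 91.2
gripper_force: 0.0
```

Call:
apply_moves --delta_pos '[[0, -0.2, 0], [0, -0.4, 0], [0, -0.6, 0], [-0.03, -0.8, 0], [-0.06, -1, 0]]' --rot '[[0, 0, 0.042], [0, 0, 0.084], [0, 0, 0.126], [0, 0, 0.168], [0, 0, 0.21]]' --hand '[1, 1, 1, 1, 1]'

```text
time_s: 13.23
ee_pos: [533.5, -162.2, 204.1]
ee_rot: [179.9, 0.0, 77.8]
force: [-0.4, -0.7, -0.3]
gripper_width: 91.2
gripper_force: 0.0
```

Call:
apply_moves --delta_pos '[[0, -0.2, 0], [0, -0.4, 0], [0, -0.6, 0], [-0.03, -0.8, 0], [-0.06, -1, 0]]' --rot '[[0, 0, 0.042], [0, 0, 0.084], [0, 0, 0.126], [0, 0, 0.168], [0, 0, 0.21]]' --hand '[1, 1, 1, 1, 1]'

```text
time_s: 13.65
ee_pos: [526.3, -282.2, 204.2]
ee_rot: [179.9, 0.0, 95.9]
force: [0.8, -0.3, 0.2]
gripper_width: 91.6
gripper_force: 0.0
```

Call:
apply_moves --delta_pos '[[0, -0.2, 0], [0, -0.4, 0], [0, -0.6, 0], [-0.03, -0.8, 0], [-0.06, -1, 0], [-0.06, -1, 0], [-0.06, -1, 0]]' --rot '[[0, 0, 0], [0, 0, 0], [0, 0, 0], [0, 0, 0], [0, 0, 0], [0, 0, 0], [0, 0, 0]]' --hand '[1, 1, 1, 1, 1, 1, 1]'

```text
time_s: 14.23
ee_pos: [518.8, -401.9, 203.6]
ee_rot: [180.0, 0.0, 95.6]
force: [0.2, 0.2, -0.1]
gripper_width: 91.2
gripper_force: 0.0
```

```bash
python3 look.py w4.png round_stone_mid:20; python3 - <<'E'
from h import *
p=viewer.grab_frame('top'); c=p['pixels'][80:260,60:300]
cv2.imwrite('pics/t2.png',cv2.resize(c[:,:,::-1],None,fx=3,fy=3))
E
```

```text
14.2333 [ 518.8 -401.9  203.6] [180.    0.   95.6] [ 0.2  0.2 -0.1] 91.17371307580626 0.0
round_stone_mid 0.79 [259.2, 170.1] [[ 518.7 -399.4   20. ]]
top rect 0.69 [260.2, 175.6, 44.2, 55.9] ((519.1943359375, -399.37445068359375), (53.17100524902344, 56.016845703125), 32.66701126098633)
cam [ 511.7 -323.7  373.2]
```

View pics/w4.png

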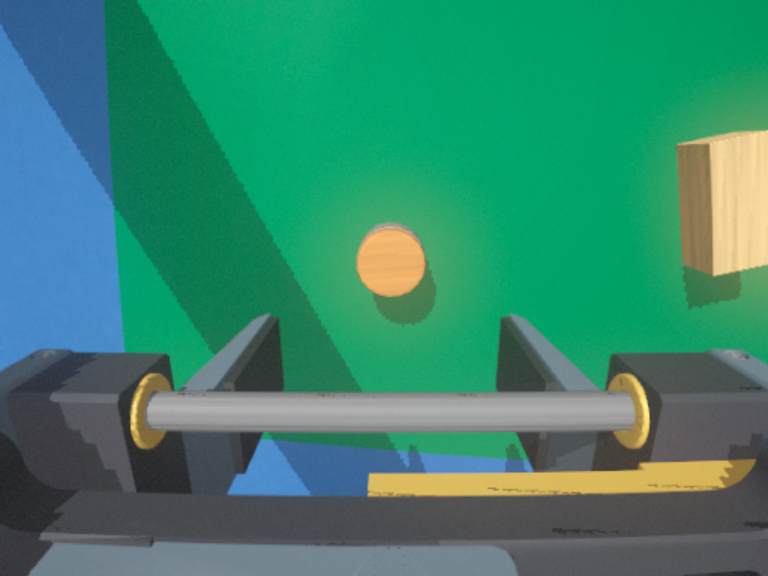

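View pics/t2.png

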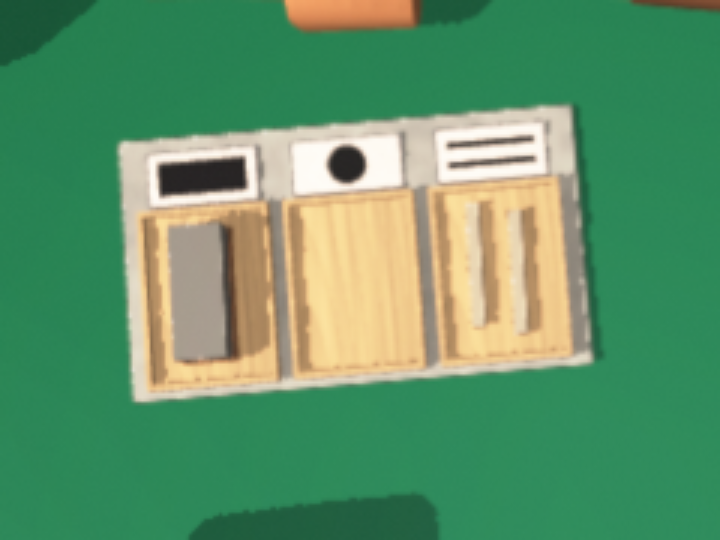

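The top crop shows the bench stone flat, centred in the bar tray at (198,292) in the crop. The wrist view shows the round stone's top at (391,262), between the fingers. I'll descend and grip it.

Call:
apply_moves --delta_pos '[[0, 0.02, -0.2], [0, 0.025, -0.4], [0, 0.025, -0.6], [0, 0.025, -0.8], [0, 0.025, -1]]' --rot '[[0, 0, 0], [0, 0, 0], [0, 0, 0], [0, 0, 0], [0, 0, 0]]' --hand '[1, 1, 1, 1, 1]'

```text
time_s: 14.85
ee_pos: [519.5, -396.8, 82.6]
ee_rot: [180.0, 0.0, 95.8]
force: [1.0, -0.9, 0.4]
gripper_width: 91.2
gripper_force: 0.0
```

Call:
apply_moves --delta_pos '[[0, 0, -0.2], [0, 0, -0.35], [0, 0, -0.5], [0, 0, -0.58], [0, 0, -0.63], [0, 0, -0.63]]' --rot '[[0, 0, 0], [0, 0, 0], [0, 0, 0], [0, 0, 0], [0, 0, 0], [0, 0, 0]]' --hand '[1, 1, 1, 1, 1, 1]'

```text
time_s: 15.35
ee_pos: [519.0, -397.1, 6.7]
ee_rot: [-179.9, -0.1, 95.7]
force: [0.3, -0.2, -0.6]
gripper_width: 91.2
gripper_force: 0.0
```

Call:
apply_moves --delta_pos '[[0, 0, 0], [0, 0, 0], [0, 0, 0], [0, 0, 0], [0, 0, 0], [0, 0, 0], [0, 0, 0], [0, 0, 0]]' --rot '[[0, 0, 0], [0, 0, 0], [0, 0, 0], [0, 0, 0], [0, 0, 0], [0, 0, 0], [0, 0, 0], [0, 0, 0]]' --hand '[0.5, 0.5, 0.5, 0.5, 0.5, 0.5, 0.5, 0.5]' --newtons 30

```text
time_s: 16.02
ee_pos: [519.3, -398.1, 7.9]
ee_rot: [180.0, 0.0, 95.7]
force: [-1.0, -0.2, 3.9]
gripper_width: 55.9
gripper_force: 30.0
```

Call:
apply_moves --delta_pos '[[0, 0, 0.05], [0, 0, 0.2], [0, 0, 0.4], [0, 0, 0.6], [0, 0, 0.8], [0, 0, 0.95], [0, 0, 1], [0, 0, 1]]' --rot '[[0, 0, 0], [0, 0, 0], [0, 0, 0], [0, 0, 0], [0, 0, 0], [0, 0, 0], [0, 0, 0], [0, 0, 0]]' --hand '[0.5, 0.5, 0.5, 0.5, 0.5, 0.5, 0.5, 0.5]'

```text
time_s: 16.68
ee_pos: [519.8, -398.5, 129.1]
ee_rot: [179.9, 0.1, 95.7]
force: [0.1, -0.8, -2.1]
gripper_width: 55.8
gripper_force: 30.0
```

Call:
apply_moves --delta_pos '[[0.02, 0.15, 0], [0.04, 0.35, 0], [0.06, 0.55, 0], [0.08, 0.77, 0], [0.092, 0.978, 0]]' --rot '[[0, 0, 0], [0, 0, 0], [0, 0, 0], [0, 0, 0], [0, 0, 0]]' --hand '[0.5, 0.5, 0.5, 0.5, 0.5]'

```text
time_s: 17.1
ee_pos: [529.0, -277.9, 125.2]
ee_rot: [-179.8, -0.2, 95.7]
force: [-0.2, -0.1, -1.7]
gripper_width: 55.4
gripper_force: 30.0
```

Call:
apply_moves --delta_pos '[[0.02, 0.2, 0], [0.04, 0.4, 0], [0.06, 0.6, 0], [0.08, 0.79, 0], [0.092, 0.978, 0]]' --rot '[[0, 0, 0], [0, 0, 0], [0, 0, 0], [0, 0, 0], [0, 0, 0]]' --hand '[0.5, 0.5, 0.5, 0.5, 0.5]'

```text
time_s: 17.52
ee_pos: [539.8, -160.7, 125.4]
ee_rot: [-179.8, -0.1, 95.7]
force: [0.4, -0.9, -1.7]
gripper_width: 55.7
gripper_force: 30.0
```

Call:
apply_moves --delta_pos '[[0.02, 0.2, 0], [0.04, 0.4, 0], [0.06, 0.6, 0], [0.08, 0.79, 0], [0.092, 0.978, 0]]' --rot '[[0, 0, 0], [0, 0, 0], [0, 0, 0], [0, 0, 0], [0, 0, 0]]' --hand '[0.5, 0.5, 0.5, 0.5, 0.5]'

```text
time_s: 17.93
ee_pos: [550.6, -43.7, 125.5]
ee_rot: [-179.8, -0.1, 95.7]
force: [0.1, -0.8, -2.6]
gripper_width: 55.8
gripper_force: 30.0
```

Call:
apply_moves --delta_pos '[[0.02, 0.2, 0], [0.04, 0.4, 0], [0.06, 0.6, 0], [0.08, 0.79, 0], [0.092, 0.978, 0]]' --rot '[[0, 0, 0], [0, 0, 0], [0, 0, 0], [0, 0, 0], [0, 0, 0]]' --hand '[0.5, 0.5, 0.5, 0.5, 0.5]'

```text
time_s: 18.35
ee_pos: [561.5, 73.3, 125.4]
ee_rot: [-179.8, -0.0, 95.7]
force: [0.7, -0.3, -1.1]
gripper_width: 55.5
gripper_force: 30.0
```

Call:
apply_moves --delta_pos '[[0.02, 0.2, 0], [0.04, 0.4, 0], [0.06, 0.6, 0], [0.08, 0.8, 0], [0.09, 0.92, 0], [0.092, 0.978, 0], [0.092, 0.978, 0], [0.092, 0.978, 0]]' --rot '[[0, 0, 0], [0, 0, 0], [0, 0, 0], [0, 0, 0], [0, 0, 0], [0, 0, 0], [0, 0, 0], [0, 0, 0]]' --hand '[0.5, 0.5, 0.5, 0.5, 0.5, 0.5, 0.5, 0.5]'

```text
time_s: 19.02
ee_pos: [573.6, 188.3, 126.7]
ee_rot: [-179.9, 0.1, 95.7]
force: [0.1, -0.9, -1.7]
gripper_width: 55.5
gripper_force: 30.0
```

Call:
apply_moves --delta_pos '[[0, 0, -0.1], [0, 0, -0.25], [0, 0, -0.4], [0, 0, -0.55], [0, 0, -0.6], [0, 0, -0.6], [0, 0, -0.6]]' --rot '[[0, 0, 0], [0, 0, 0], [0, 0, 0], [0, 0, 0], [0, 0, 0], [0, 0, 0], [0, 0, 0]]' --hand '[0.5, 0.5, 0.5, 0.5, 0.5, 0.5, 0.5]'

```text
time_s: 19.6
ee_pos: [574.6, 188.1, 55.8]
ee_rot: [180.0, 0.0, 95.6]
force: [-0.3, 0.4, -1.0]
gripper_width: 55.5
gripper_force: 30.0
```

```bash
python3 look.py w5.png round_stone_mid:70
```

```text
19.6 [574.6 188.1  55.8] [180.    0.   95.6] [-0.3  0.4 -1. ] 55.470241881879964 29.99935895204544
round_stone_mid 0.74 [255.5, 247.0] [[572.8 187.2  70. ]]
top rect 0.93 [258.4, 252.1, 102.3, 115.9] ((572.96337890625, 206.77645874023438), (50.52577209472656, 34.624759674072266), 5.67283821105957)
cam [567.4 266.2 225.4]
```

View pics/w5.png

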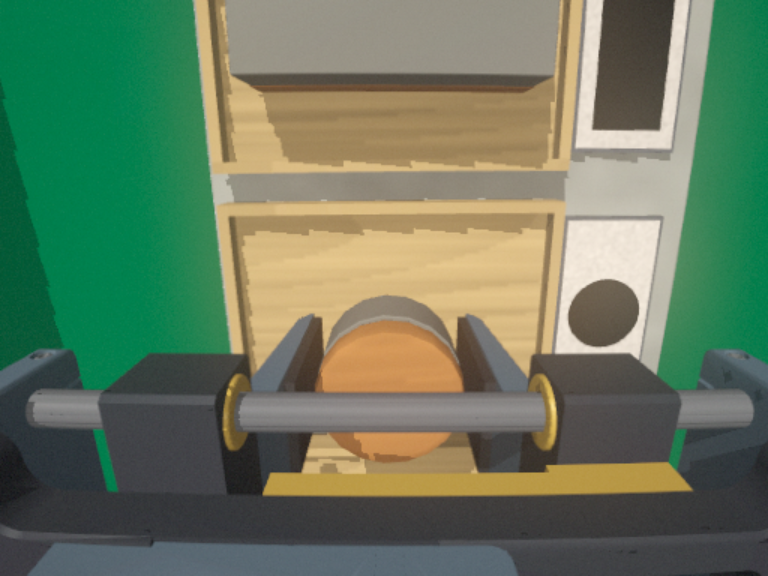

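The round stone hangs over the middle of the disc tray, whose side rims are at columns 228 and 558. I'll lower it.

Call:
apply_moves --delta_pos '[[0, 0, -0.08], [0, 0, -0.16], [0, 0, -0.22], [0, 0, -0.245], [0, 0, -0.252], [0, 0, -0.252], [0, 0, -0.252]]' --rot '[[0, 0, 0], [0, 0, 0], [0, 0, 0], [0, 0, 0], [0, 0, 0], [0, 0, 0], [0, 0, 0]]' --hand '[0.5, 0.5, 0.5, 0.5, 0.5, 0.5, 0.5]'

```text
time_s: 20.33
ee_pos: [574.5, 188.9, 25.3]
ee_rot: [180.0, -0.0, 95.7]
force: [0.1, 0.9, -2.1]
gripper_width: 55.2
gripper_force: 30.0
```

Call:
apply_moves --delta_pos '[[0, 0, -0.004], [0, 0, -0.008], [0, 0, -0.012], [0, 0, -0.012]]' --rot '[[0, 0, 0], [0, 0, 0], [0, 0, 0], [0, 0, 0]]' --hand '[0.5, 0.5, 0.5, 0.5]'

```text
time_s: 20.67
ee_pos: [574.4, 188.8, 23.9]
ee_rot: [180.0, -0.0, 95.7]
force: [-0.6, 0.7, -1.9]
gripper_width: 55.7
gripper_force: 30.0
```

Call:
apply_moves --delta_pos '[[0, 0, -0.004], [0, 0, -0.008], [0, 0, -0.012], [0, 0, -0.012], [0, 0, -0.012]]' --rot '[[0, 0, 0], [0, 0, 0], [0, 0, 0], [0, 0, 0], [0, 0, 0]]' --hand '[0.5, 0.5, 0.5, 0.5, 0.5]'

```text
time_s: 21.08
ee_pos: [574.4, 188.9, 22.9]
ee_rot: [180.0, -0.0, 95.7]
force: [-2.2, -0.5, 4.7]
gripper_width: 55.5
gripper_force: 30.0
```

Contact again, so I'll release, rise and check.

Call:
apply_moves --delta_pos '[[0, 0, 0], [0, 0, 0], [0, 0, 0], [0, 0, 0], [0, 0, 0], [0, 0, 0]]' --rot '[[0, 0, 0], [0, 0, 0], [0, 0, 0], [0, 0, 0], [0, 0, 0], [0, 0, 0]]' --hand '[0.9, 0.9, 0.9, 0.9, 0.9, 0.9]'

```text
time_s: 21.58
ee_pos: [574.3, 188.8, 22.2]
ee_rot: [-180.0, 0.0, 95.7]
force: [0.5, -0.3, -0.7]
gripper_width: 82.2
gripper_force: 0.0
```

Call:
apply_moves --delta_pos '[[0, 0, 0.04], [0, 0, 0.12], [0, 0, 0.25], [0, 0, 0.45], [0, 0, 0.7], [0, 0, 0.9], [0, 0, 1], [0, 0, 1]]' --rot '[[0, 0, 0], [0, 0, 0], [0, 0, 0], [0, 0, 0], [0, 0, 0], [0, 0, 0], [0, 0, 0], [0, 0, 0]]' --hand '[0.9, 0.9, 0.9, 0.9, 0.9, 0.9, 0.9, 0.9]'

```text
time_s: 22.25
ee_pos: [576.6, 189.5, 147.0]
ee_rot: [179.5, -0.1, 95.7]
force: [-0.1, 1.1, 0.2]
gripper_width: 82.1
gripper_force: 0.0
```

Call:
apply_moves --delta_pos '[[0, -0.2, 0.1], [0, -0.4, 0.2], [0, -0.6, 0.3], [0, -0.8, 0.4], [0, -1, 0.5], [0, -1, 0.5], [0, -1, 0.5]]' --rot '[[0, 0, 0], [0, 0, 0], [0, 0, 0], [0, 0, 0], [0, 0, 0], [0, 0, 0], [0, 0, 0]]' --hand '[0.9, 0.9, 0.9, 0.9, 0.9, 0.9, 0.9]'

```text
time_s: 22.83
ee_pos: [574.3, 68.0, 202.4]
ee_rot: [180.0, -0.0, 95.6]
force: [-0.0, -0.7, -0.2]
gripper_width: 81.9
gripper_force: 0.0
```

```bash
python3 look.py w6.png round_stone_mid:35 bench_stone_mid:35
```

```text
22.8333 [574.3  68.  202.4] [180.   -0.   95.6] [-0.  -0.7 -0.2] 81.91009830955741 0.0
round_stone_mid 0.71 [266.7, 67.6] [[571.  186.5  35. ]]
top rect 0.67 [270.4, 70.2, 54.1, 62.3] ((574.9692993164062, 183.37998962402344), (51.46072006225586, 54.45449447631836), 14.900405883789062)
cam [567.2 146.1 372.1]
```

View pics/w6.png

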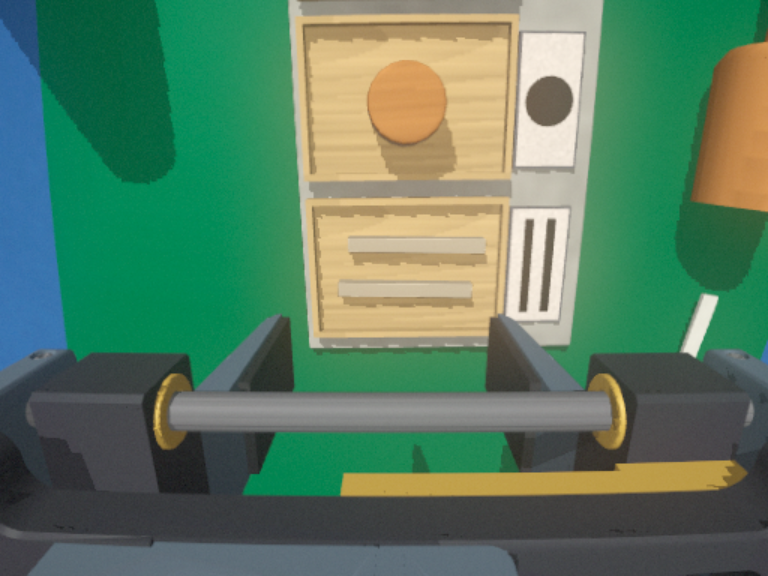

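The round stone stands upright in the middle of the disc tray, at (407,101). The arm is clear of everything, so I'll hand in.

```bash
python3 -c "
from h import *
print(env.job_done())"
```

```text
the job is handed in; nothing more can be done
None
```

Both stones were set down, upright and near the centre, in their own trays (bench stone under the bar card, round stone under the disc card), and the job was handed in at about 23 s with the arm clear; no verdict was returned.

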